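Slide the heavy stock crate home into its corner stop

TASK

Push the heavy stock crate across the worktop into the corner stop, until its skid base stands flush against both wooden battens. It is tall and would tip, so push it low, at the skid base, keep it standing flat and do not lift it. Leave the other things on the worktop where they are.

Things in the scene. Friction and masses are not known exactly. Their poses are not given: they have to be found in the camera images.
- stock_crate: Tall wooden crate, 0.7-1.0 kg, fixed on a wider skid base. Origin: centre of the underside, z up. Base 120 (x) x 130 (y) x 45 mm high, sides vertical. On its middle the crate, 62 (x) x 72 (y), up to z 158 mm; wire handle to 179. So the base stands out 29 mm all round. Starts turned up to 0.25 rad, in front of the robot. Slides at about 5-12 N pushed at the base; tips if pushed near its top.
- corner_stop: L of two wooden battens, 22 mm wide, 35 high, screwed to the worktop, beyond the crate and to its left. Origin: inner corner of the L at worktop level, z up. Back batten: inner face x = 0, from y = 0 to -290 mm. Side batten: inner face y = 0, from x = 0 to -140 mm. The crate belongs at negative x and y. Turned at most 0.12 rad: x points roughly away from the robot, y to its left.
- parked (a point): Point on the worktop inside the corner stop, at x = -60, y = -65 mm in its frame: where the crate's origin lies when its base touches both battens, its x and y axes parallel to the stop's.
- glue_bottle: Bystander: white squeeze bottle with red nozzle, 52 mm in diameter, 158 mm high, standing at the left front. Origin: centre of the underside.
- height_gauge: Bystander: stepped beech gauge, 50 x 90 x 47 mm, at the far left. Origin: centre of the underside.
- tin_can: Bystander: open tin can, 73 mm in diameter, 85 mm high, to the left of the corner stop. Origin: centre of the underside.
- spare_block: Bystander: beech packing block, 60 (x) x 45 (y) x 45 mm, at the right front. Origin: centre of the underside.

How it is judged:
By the outcome, as a careful person would: the job done as asked, in the order asked, and still so for the second after the job is handed in, with the robot touching nothing.
It also fails if it takes over 54 s, if anything falls off the work surface, if the arm or the gripper's body presses on something with over 40 N, if the wrist force passes 120 N, or if a joint passes its speed limit or range.

ROBOT

A 6-joint arm with a two-finger parallel gripper is mounted at the origin on a cart in front of the work surface, level with it; the furniture and walls round the work are solid. World frame = base frame: x ahead of the robot, y to its left, z up, the work surface at z = 0. Lengths are in m, angles in rad, forces in N, time in s.
With the tool pointing down it reaches from about 0.3 to 0.775 m from the base axis. Payload 14.6 kg.
Tool frame: the origin (TCP) lies on the centre line of the jaws, within the pads' length; the fingertips stand 19 mm ahead of it and the grasp point (between the pads) is the TCP (ctrl.tip_reach is the distance from the TCP to the fingertips, in m); x points along the fingers, y is the direction in which the jaws open and shut, and the axes are right-handed (so a half turn about x gives the same grasp; the last joint's range is limited). The gripper opens to 94 mm and grips with 3 to 60 N. Pads are 16 mm wide; open, the fingers measure 119 mm over their backs; the gripper's body (75 mm by 177 mm) begins 78 mm behind the grasp point.
Start: joints at [-1.375, 0.3, 1.521, -0, 1.321, -0.067], TCP at [0.143, -0.531, 0.224] pointing down, gripper open.
Joint ranges: [-3.03, 3.03], [-0.79, 2.21], [0.23, 2.52], [-1.04, 4.18], [0, 3.07], [-2.55, 2.55]. Speed limits (rad/s): [2.22, 2.22, 2.57, 3.14, 3.14, 3.14].

INTERFACE

Orientations are given as [roll, pitch, yaw] about the fixed x, y, z axes, in that order (R = Rz(yaw) Ry(pitch) Rx(roll)).
In Python, from station import ctrl, optics, models gives the robot as it stands. The module is installed in compiled form; this text tells all that it offers.
- The arm moves only by the tool arm_command, never from a script. Its argument "deltas" is a list of rows, each an object with "translation": the shift along the tool's x, y, z in units of 25 mm (1.0 is 25 mm), a list of three; "turn": the turn, a rotation vector about the tool's x, y, z in units of 5 degrees (1.0 is 5 degrees), a list of three. In form: [{"translation": [x, y, z], "turn": [rx, ry, rz]}, ...]. A call has 1 to 12 rows; each row is the pose to reach, as a shift and turn from the pose commanded when the call began, along the tool's axes at that moment; what a row does not reach only later rows make up. A row lasts 1/12 s, in which the tool goes at most 41.7 mm and 7.16 degrees, less where a joint would pass 70% of its speed; a pose out of reach is approached as far as the arm can. A call with a gripper value outside its range is refused whole. "gripper" is the finger opening in mm, from 0 to 94, set as the call begins (left out, the last holds). The fingers move at their own pace and stop on an object; "force" is the grip in N (left out, the last holds). Time passes only in rows, so rows that repeat a pose let the fingers close. It gives the time, the measured TCP pose, the force and the opening at its end, in the units of the state.
- ctrl.get_obs(): the state, without advancing time (a new reading comes with each control period).
- optics.camera(name): name is "scene" or "top"; returns the picture (480x640x3 uint8, red, green, blue); there is no depth.
- optics.get_calibration(name): a dict with "K" (3x3 intrinsics, pixels), "origin" and "orientation" of the camera in the world. Camera axes: x right, y down, z forward; pixel columns grow to the right and rows downward; lengths in m; the calibration is good to about 2 mm. A picture is of the moment at which its call begins. get_calibration takes no time and is no camera call.
- ctrl.hand_in(): hands the job in, once; it reports no verdict.
Trained networks look in the newest picture that a camera, given by its name, has taken for a name from the list of things; names that differ only in an ending like _2 or _b are one class to them, and where a whole thing is asked for, a point or a joint stands for the part that bears it (a point fixed in the world has none). Each returns a list of dicts, best first, with "score" (0 to 1); they miss things now and then, are a little off and sometimes report something else, mostly with a low value. They report only what shows in the picture. A call takes as long as a camera call.
- models.look_for(target, camera): "box" ([left, top, right, bottom] in pixels, round what is visible of it).
- models.cut_out(target, camera): "pixels" (480x640 bool, what is visible of it) and "box" ([left, top, right, bottom] in pixels, round what is visible of it).
- models.mark_of(target, camera): "at" ([column, row] in pixels: a listed point, or the origin of a listed thing).
The state is a dict: "time_s": time; "qpos": joint angles; "joint_vel": joint speeds; "tau": joint torques, N m; "ee_pos": TCP position; "eef_rot": TCP orientation; "force": force on the tool from outside, world axes, zero at the start; "moment": the same for the moment, N m; "grip_width": finger opening in m.
Only numpy, scipy, OpenCV 4.12 (cv2) and the standard library are available. Lean on these libraries where they do the work, as an engineer would, in place of code of your own. Each camera call takes 0.05 s, during which the arm holds its last target.

## Working session

There is one attempt and no reset: what is moved stays moved. The work goes in short steps, Python scripts to look and compute and a tool call to move; the robot and the scene stay as the last step left them, time stands still between calls to the robot, and variables do not carry over. Pictures are saved under pics/ and viewed, and the job is handed in when it is done.

Besides the shell and the picture viewer there is one more tool, called after ">>>" by a JSON object that holds its "api" and its "payload". arm_command: Moves the arm, as the interface text tells. Its arguments: {"type":"object","properties":{"deltas":{"type":"array"},"gripper":{"type":"number"},"force":{"type":"number"}},"required":["deltas"]}

```bash
mkdir -p pics; python3 - <<'E'
from station import ctrl, optics, models
import cv2
for c in ("scene","top"):
    im=optics.camera(c); cv2.imwrite(f"pics/{c}0.png",im[:,:,::-1])
    print(c,optics.get_calibration(c))
    for n in ("stock_crate","corner_stop","parked","glue_bottle","spare_block","tin_can"):
        r=models.mark_of(n,c); print(n,[(x['at'],x['score']) for x in r[:2]])
o=ctrl.get_obs(); print(o)
E
```

```text
scene {'K': array([[619.18782683,   0.        , 314.92097165],
       [  0.        , 619.18782683, 249.55743654],
       [  0.        ,   0.        ,   1.        ]]), 'origin': array([-0.35251079,  0.68241688,  0.92445006]), 'orientation': array([-2.28078242, -0.0187075 , -2.08961923])}
stock_crate [([349.8, 261.9], 0.56)]
corner_stop [([241.3, 258.3], 0.85)]
parked []
glue_bottle [([288.1, 305.5], 0.75)]
spare_block [([454.5, 251.7], 0.59)]
tin_can [([205.1, 284.1], 0.9)]
top {'K': array([[617.45257016,   0.        , 319.5120561 ],
       [  0.        , 617.45257016, 243.75770881],
       [  0.        ,   0.        ,   1.        ]]), 'origin': array([0.41238403, 0.13751563, 1.47034961]), 'orientation': array([-3.03827562, -0.009353  , -1.56834666])}
stock_crate [([338.6, 273.2], 0.85), ([206.3, 229.3], 0.49)]
corner_stop [([251.3, 211.8], 0.94)]
parked []
glue_bottle [([255.4, 294.9], 0.7)]
spare_block [([428.6, 304.5], 0.59)]
tin_can [([205.1, 230.8], 0.82)]
{'time_s': 0.7, 'qpos': array([-1.37461398e+00,  2.99884940e-01,  1.52099854e+00, -8.02703056e-06,
        1.32072088e+00, -6.66062590e-02]), 'joint_vel': array([ 0.00039593, -0.00096024, -0.00063463,  0.00053662, -0.00069175,
       -0.00037582]), 'tau': array([-1.95329558e-03, -5.31579924e+01, -3.52879107e+01,  7.07734865e-02,
        2.13727826e-02,  8.62004271e-06]), 'ee_pos': array([ 0.14286506, -0.53110605,  0.22445446]), 'eef_rot': array([-1.05126052,  1.57078227,  2.35312273]), 'force': array([-0.61252875, -0.54634534,  0.0257709 ]), 'moment': array([-0.02674453, -0.00012989, -0.02052262]), 'grip_width': 0.09422555025363341}
```

View pics/top0.png

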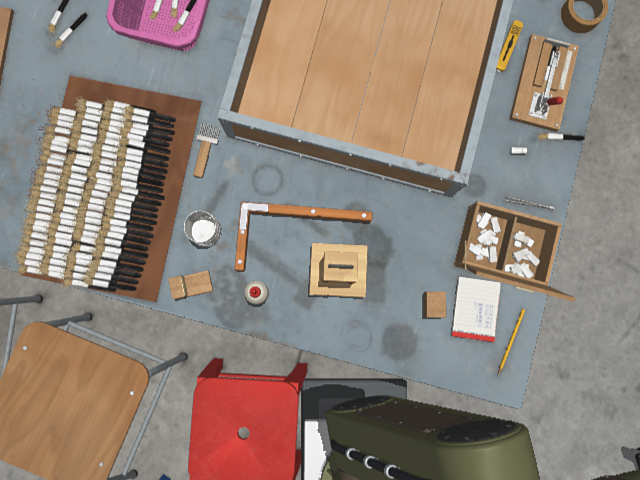

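View pics/scene0.png

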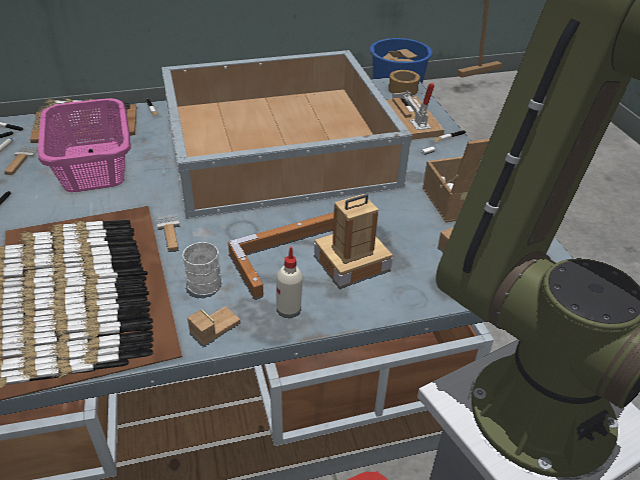

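```bash
cat > h.py <<'E'
import numpy as np, cv2
from scipy.spatial.transform import Rotation as R
from station import ctrl, optics, models
def px2w(u,v,z,cam):
    c=optics.get_calibration(cam);M=R.from_euler('xyz',c['orientation']).as_matrix()
    d=M@np.linalg.inv(c['K'])@np.array([u,v,1.]);o=np.array(c['origin'])
    return o+d*(z-o[2])/d[2]
def w2px(p,cam):
    c=optics.get_calibration(cam);M=R.from_euler('xyz',c['orientation']).as_matrix()
    q=c['K']@(M.T@(np.array(p)-c['origin']));return q[:2]/q[2]
E
python3 - <<'E'
from h import *
im=cv2.imread('pics/top0.png')
c=im[190:330,190:390]; cv2.imwrite('pics/z0.png',cv2.resize(c,None,fx=4,fy=4,interpolation=cv2.INTER_CUBIC))
for n,(u,v),z in [('corner',(251.3,211.8),0),('crate',(338.6,273.2),0),('bottle',(255.4,294.9),0),('block',(428.6,304.5),0),('can',(205,230.8),0)]:
    print(n,px2w(u,v,z,'top'))
for n,(u,v) in [('corner',(241.3,258.3)),('crate',(349.8,261.9)),('bottle',(288,305.5))]:print(n,px2w(u,v,0,'scene'))
E
```

```text
corner [0.64157508 0.28835438 0.        ]
crate [0.4944947 0.0784736 0.       ]
bottle [0.44242498 0.27588575 0.        ]
block [ 0.42079475 -0.13519415  0.        ]
can [0.59514388 0.39850529 0.        ]
corner [ 6.25825589e-01  2.94341682e-01 -1.11022302e-16]
crate [0.49890972 0.08625296 0.        ]
bottle [4.45362604e-01 2.71116874e-01 1.11022302e-16]
```

View pics/z0.png

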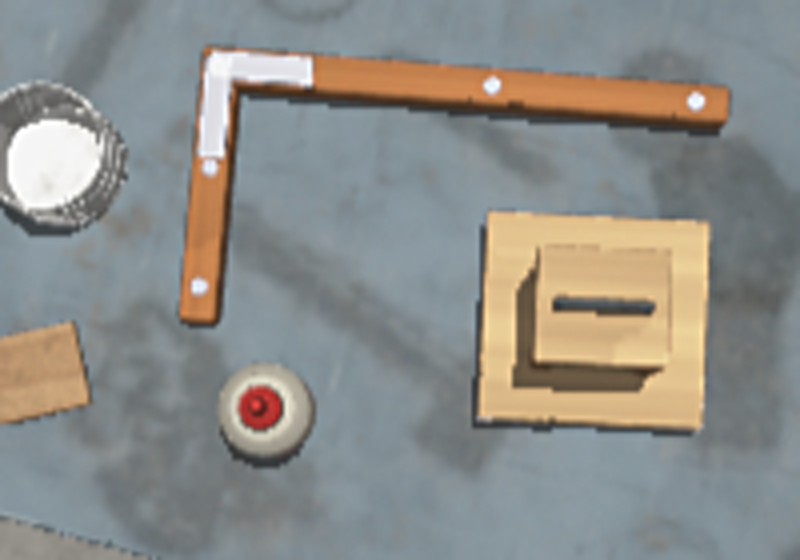

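```bash
python3 - <<'E'
from h import *
from scipy.optimize import least_squares
def w(pts,z): return np.array([px2w(190+(x-1.5)/4,190+(y-1.5)/4,z,'top')[:2] for x,y in pts])
def fit(loc,P,g):
    loc=np.array(loc)
    f=lambda q:((loc@np.array([[np.cos(q[2]),np.sin(q[2])],[-np.sin(q[2]),np.cos(q[2])]])+q[:2])-P).ravel()
    s=least_squares(f,g);return s.x,s.fun.reshape(-1,2)
P=w([(487,211),(709,222),(700,432),(478,418)],.045)
print(fit([(.06,.065),(.06,-.065),(-.06,-.065),(-.06,.065)],P,[.5,.08,0]))
P=w([(206,47),(730,88),(180,318)],.035)
print(fit([(.022,.022),(.022,-.290),(-.14,.022)],P,[.64,.29,0]))
E
```

```text
(array([ 0.50007429,  0.08164031, -0.04883038]), array([[-0.00019845,  0.00019206],
       [-0.00056592, -0.00076553],
       [ 0.00105545, -0.00075498],
       [-0.00029109,  0.00132845]]))
(array([ 0.63807828,  0.28982819, -0.0763832 ]), array([[ 0.00089333,  0.00108014],
       [ 0.0002388 , -0.00190788],
       [-0.00113213,  0.00082774]]))
```

```bash
cat >> h.py <<'E'
def target(psi,t,flip=False):
    d=np.array([np.cos(psi),np.sin(psi),0]);up=np.array([0,0,1.])
    x=d*np.sin(t)-up*np.cos(t); z=d*np.cos(t)+up*np.sin(t)
    if flip: z=-z
    y=np.cross(z,x); return np.stack([x,y,z],1)
def go(p,psi,t,flip=False):
    o=ctrl.get_obs();M=R.from_euler('xyz',o['eef_rot']).as_matrix()
    tr=M.T@(np.array(p)-o['ee_pos'])/.025
    tu=R.from_matrix(M.T@target(psi,t,flip)).as_rotvec(degrees=True)/5
    print(np.round(tr,2).tolist(),np.round(tu,2).tolist())
def st():
    o=ctrl.get_obs();print(o['time_s'],o['ee_pos'],o['qpos'],o['force'],o['grip_width'])
E
python3 - <<'E'
from h import *
o=ctrl.get_obs();print(R.from_euler('xyz',o['eef_rot']).as_matrix().round(3))
t=np.radians(15)
for f in (0,1): go([.38,-.25,.25],-.076,t,f); go([.385,.089,.22],-.076,t,f)
E
```

```text
[[-0.     0.26  -0.966]
 [ 0.    -0.966 -0.26 ]
 [-1.    -0.     0.   ]]
[-1.02, -8.39, -12.08] [-31.87, -0.72, 4.2]
[0.18, -21.44, -15.8] [-31.87, -0.72, 4.2]
[-1.02, -8.39, -12.08] [3.86, 2.97, 0.51]
[0.18, -21.44, -15.8] [3.86, 2.97, 0.51]
```

>>> {"api": "arm_command", "payload": {"deltas": [{"translation": [-1, -8.4, -12], "turn": [3.86, 2.97, 0.51]}, {"translation": [-1, -8.4, -12], "turn": [3.86, 2.97, 0.51]}, {"translation": [-1, -8.4, -12], "turn": [3.86, 2.97, 0.51]}, {"translation": [-1, -8.4, -12], "turn": [3.86, 2.97, 0.51]}, {"translation": [-1, -8.4, -12], "turn": [3.86, 2.97, 0.51]}, {"translation": [-1, -8.4, -12], "turn": [3.86, 2.97, 0.51]}, {"translation": [-1, -8.4, -12], "turn": [3.86, 2.97, 0.51]}, {"translation": [-1, -8.4, -12], "turn": [3.86, 2.97, 0.51]}, {"translation": [-1, -8.4, -12], "turn": [3.86, 2.97, 0.51]}, {"translation": [-1, -8.4, -12], "turn": [3.86, 2.97, 0.51]}, {"translation": [-1, -8.4, -12], "turn": [3.86, 2.97, 0.51]}, {"translation": [-1, -8.4, -12], "turn": [3.86, 2.97, 0.51]}], "gripper": 60}}

```text
time_s: 1.7
ee_pos: [0.3778, -0.2506, 0.2495]
eef_rot: [3.14, 1.309, -0.077]
force: [-0.4, -0.3, -0.2]
grip_width: 0.0597
```

```bash
python3 - <<'E'
from h import *
st();t=np.radians(15)
go([.385,.089,.22],-.076,t,1);go([.385,.089,.028],-.076,t,1)
E
```

```text
1.7 [ 0.37783145 -0.25064219  0.24946531] [-0.75763066 -0.06308938  1.88785903  0.18202103  1.1181683   0.82525048] [-0.42286451 -0.28985452 -0.17150272] 0.05969767308864897
[0.94, -13.57, 1.02] [0.01, 0.0, -0.0]
[8.36, -13.57, 3.01] [0.01, 0.0, -0.0]
```

>>> {"api": "arm_command", "payload": {"deltas": [{"translation": [0.94, -13.57, 1.02], "turn": [0, 0, 0]}, {"translation": [0.94, -13.57, 1.02], "turn": [0, 0, 0]}, {"translation": [0.94, -13.57, 1.02], "turn": [0, 0, 0]}, {"translation": [0.94, -13.57, 1.02], "turn": [0, 0, 0]}, {"translation": [0.94, -13.57, 1.02], "turn": [0, 0, 0]}, {"translation": [0.94, -13.57, 1.02], "turn": [0, 0, 0]}, {"translation": [0.94, -13.57, 1.02], "turn": [0, 0, 0]}, {"translation": [0.94, -13.57, 1.02], "turn": [0, 0, 0]}, {"translation": [0.94, -13.57, 1.02], "turn": [0, 0, 0]}, {"translation": [0.94, -13.57, 1.02], "turn": [0, 0, 0]}, {"translation": [0.94, -13.57, 1.02], "turn": [0, 0, 0]}, {"translation": [0.94, -13.57, 1.02], "turn": [0, 0, 0]}]}}

```text
time_s: 2.7
ee_pos: [0.3855, 0.0876, 0.2201]
eef_rot: [3.14, 1.309, -0.08]
force: [0.9, 0.2, -0.5]
grip_width: 0.0597
```

```bash
python3 - <<'E'
from h import *
st();t=np.radians(15)
go([.385,.089,.028],-.076,t,1);go([.415,.087,.028],-.076,t,1);go([.496,.081,.028],-.076,t,1)
E
```

```text
2.7 [0.38552029 0.08764337 0.2200612 ] [ 0.17196982 -0.19547833  2.07316531 -0.07611621  1.01165605  1.85343251] [ 0.92843333  0.24133311 -0.50220077] 0.05965347303535734
[7.41, -0.06, 2.01] [-0.03, 0.0, -0.01]
[7.73, -0.07, 0.85] [-0.03, 0.0, -0.01]
[8.57, -0.08, -2.29] [-0.03, 0.0, -0.01]
```

>>> {"api": "arm_command", "payload": {"deltas": [{"translation": [3, 0, 0.8], "turn": [0, 0, 0]}, {"translation": [5, 0, 1.35], "turn": [0, 0, 0]}, {"translation": [6.5, -0.06, 1.75], "turn": [0, 0, 0]}, {"translation": [7.41, -0.06, 2.0], "turn": [0, 0, 0]}, {"translation": [7.41, -0.06, 2.0], "turn": [0, 0, 0]}, {"translation": [7.41, -0.06, 2.0], "turn": [0, 0, 0]}, {"translation": [7.41, -0.06, 2.0], "turn": [0, 0, 0]}, {"translation": [7.41, -0.06, 2.0], "turn": [0, 0, 0]}, {"translation": [7.41, -0.06, 2.0], "turn": [0, 0, 0]}]}}

```text
time_s: 3.45
ee_pos: [0.3864, 0.0904, 0.0302]
eef_rot: [-3.139, 1.306, -0.075]
force: [0.3, -0.7, -0.6]
grip_width: 0.0598
```

```bash
python3 - <<'E'
from h import *
st();t=np.radians(15)
for d in (.03,.06,.112,.12):go([.385+d,.089-.076*d,.028],-.076,t,1)
cv2.imwrite('pics/s1.png',optics.camera('scene')[:,:,::-1])
E
```

```text
3.45 [0.38639794 0.09043897 0.03021117] [ 0.17947347  0.17066938  2.26154582 -0.15004621  0.45676559  1.95389252] [ 0.27980825 -0.71972369 -0.5582645 ] 0.05976444772657979
[0.39, 0.06, -1.09] [-0.02, -0.04, 0.0]
[0.7, 0.06, -2.25] [-0.02, -0.04, 0.0]
[1.25, 0.06, -4.26] [-0.02, -0.04, 0.0]
[1.33, 0.06, -4.57] [-0.02, -0.04, 0.0]
```

View pics/s1.png

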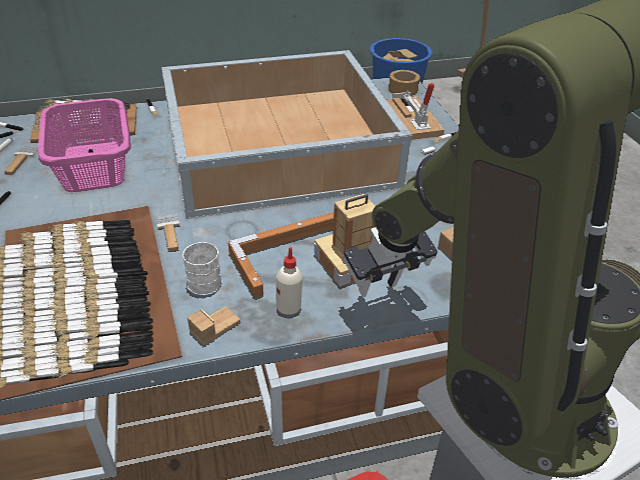

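>>> {"api": "arm_command", "payload": {"deltas": [{"translation": [0.28, 0.03, -0.7], "turn": [0, 0, 0]}, {"translation": [0.39, 0.06, -1.09], "turn": [0, 0, 0]}, {"translation": [0.44, 0.06, -1.28], "turn": [0, 0, 0]}, {"translation": [0.49, 0.06, -1.48], "turn": [0, 0, 0]}, {"translation": [0.54, 0.06, -1.67], "turn": [0, 0, 0]}, {"translation": [0.6, 0.06, -1.86], "turn": [0, 0, 0]}, {"translation": [0.65, 0.06, -2.06], "turn": [0, 0, 0]}, {"translation": [0.7, 0.06, -2.25], "turn": [0, 0, 0]}, {"translation": [0.76, 0.06, -2.45], "turn": [0, 0, 0]}, {"translation": [0.81, 0.06, -2.64], "turn": [0, 0, 0]}, {"translation": [0.86, 0.06, -2.83], "turn": [0, 0, 0]}, {"translation": [0.92, 0.06, -3.03], "turn": [0, 0, 0]}]}}

```text
time_s: 4.5
ee_pos: [0.4624, 0.0833, 0.0253]
eef_rot: [3.138, 1.313, -0.079]
force: [-12.8, 0.2, 11.5]
grip_width: 0.06
```

```bash
python3 - <<'E'
from h import *
st();t=np.radians(15)
for d in (.09,.10,.105,.11,.115):go([.385+d,.089-.076*d,.028],-.076,t,1)
cv2.imwrite('pics/s2.png',optics.camera('scene')[:,:,::-1])
im=optics.camera('top');cv2.imwrite('pics/t2.png',cv2.resize(im[190:330,190:390,::-1],None,fx=4,fy=4,interpolation=cv2.INTER_CUBIC))
E
```

```text
4.5 [0.46242538 0.08330379 0.02529411] [ 0.12851613  0.31623067  2.07705842 -0.11044739  0.49801023  1.86555546] [-12.75543683   0.24763363  11.45225554] 0.0600222091895262
[0.02, 0.01, -0.52] [0.0, 0.04, -0.01]
[0.13, 0.01, -0.9] [0.0, 0.04, -0.01]
[0.18, 0.01, -1.1] [0.0, 0.04, -0.01]
[0.23, 0.01, -1.29] [0.0, 0.04, -0.01]
[0.28, 0.01, -1.49] [0.0, 0.04, -0.01]
```

View pics/t2.png

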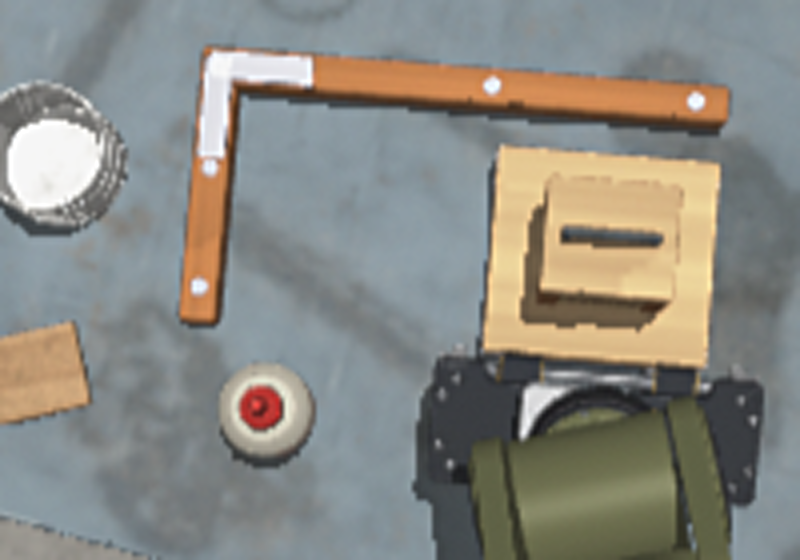

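>>> {"api": "arm_command", "payload": {"deltas": [{"translation": [-0.2, 0, 0.3], "turn": [0, 0, 0]}, {"translation": [-0.25, 0, 0.4], "turn": [0, 0, 0]}, {"translation": [-0.25, 0, 0.4], "turn": [0, 0, 0]}, {"translation": [-0.25, 0, 0.4], "turn": [0, 0, 0]}]}}

```text
time_s: 4.93
ee_pos: [0.4525, 0.0842, 0.0294]
eef_rot: [3.141, 1.308, -0.076]
force: [0.3, 0.1, -0.2]
grip_width: 0.0603
```

```bash
python3 - <<'E'
from h import *
st();t=np.radians(15)
for d in (.08,.09,.10,.105,.11,.115):go([.385+d,.089-.076*d,.030],-.076,t,1)
E
```

```text
4.9333 [0.45248997 0.08423728 0.02937128] [ 0.13406867  0.28897826  2.10300039 -0.11393744  0.49546808  1.87396546] [ 0.32140516  0.1332623  -0.21205746] 0.060269470641494405
[0.11, 0.01, -0.49] [0.0, -0.01, 0.0]
[0.21, 0.01, -0.88] [0.0, -0.01, 0.0]
[0.31, 0.01, -1.27] [0.0, -0.01, 0.0]
[0.37, 0.01, -1.46] [0.0, -0.01, 0.0]
[0.42, 0.01, -1.65] [0.0, -0.01, 0.0]
[0.47, 0.01, -1.85] [0.0, -0.01, 0.0]
```

Push on at z ≈ 0.030, in 4 mm rows, stopping short, then press.

>>> {"api": "arm_command", "payload": {"deltas": [{"translation": [0.07, 0, -0.3], "turn": [0, 0, 0]}, {"translation": [0.11, 0, -0.49], "turn": [0, 0, 0]}, {"translation": [0.15, 0, -0.65], "turn": [0, 0, 0]}, {"translation": [0.19, 0, -0.8], "turn": [0, 0, 0]}, {"translation": [0.23, 0, -0.96], "turn": [0, 0, 0]}, {"translation": [0.27, 0, -1.11], "turn": [0, 0, 0]}, {"translation": [0.31, 0, -1.27], "turn": [0, 0, 0]}, {"translation": [0.31, 0, -1.27], "turn": [0, 0, 0]}]}}

```text
time_s: 5.6
ee_pos: [0.4854, 0.0815, 0.0294]
eef_rot: [3.14, 1.311, -0.078]
force: [-4.2, 1.1, 1.9]
grip_width: 0.06
```

```bash
python3 - <<'E'
from h import *
st();t=np.radians(15)
for d in (.10,.104,.108,.112,.116):go([.385+d,.089-.076*d,.030],-.076,t,1)
im=optics.camera('top');cv2.imwrite('pics/t3.png',cv2.resize(im[190:330,190:390,::-1],None,fx=4,fy=4,interpolation=cv2.INTER_CUBIC))
E
```

```text
5.6 [0.48543019 0.08151608 0.02944442] [ 0.11754471  0.34524902  2.01933837 -0.10007105  0.52383639  1.84479487] [-4.19453443  1.09539656  1.92106332] 0.060041331355032326
[-0.03, 0.01, 0.01] [-0.0, 0.02, -0.01]
[0.02, 0.01, -0.14] [-0.0, 0.02, -0.01]
[0.06, 0.01, -0.3] [-0.0, 0.02, -0.01]
[0.1, 0.01, -0.45] [-0.0, 0.02, -0.01]
[0.14, 0.01, -0.61] [-0.0, 0.02, -0.01]
```

View pics/t3.png

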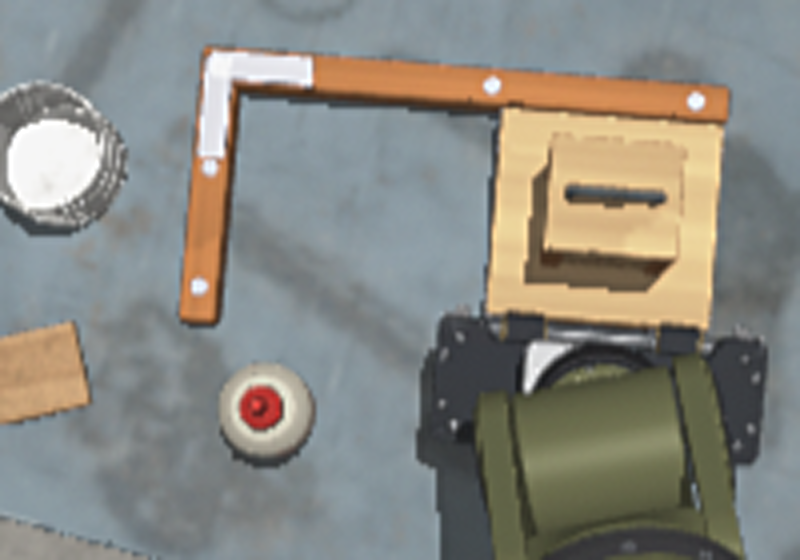

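>>> {"api": "arm_command", "payload": {"deltas": [{"translation": [0.02, 0, -0.1], "turn": [0, 0, 0]}, {"translation": [0.04, 0, -0.2], "turn": [0, 0, 0]}, {"translation": [0.04, 0, -0.2], "turn": [0, 0, 0]}]}}

```text
time_s: 5.9
ee_pos: [0.4888, 0.0812, 0.0293]
eef_rot: [3.138, 1.314, -0.08]
force: [-17.1, 2.0, 10.5]
grip_width: 0.06
```

>>> {"api": "arm_command", "payload": {"deltas": [{"translation": [0.02, 0, -0.06], "turn": [0, 0, 0]}, {"translation": [0.03, 0, -0.12], "turn": [0, 0, 0]}, {"translation": [0.03, 0, -0.12], "turn": [0, 0, 0]}]}}

```text
time_s: 6.15
ee_pos: [0.4893, 0.0811, 0.0287]
eef_rot: [3.134, 1.32, -0.084]
force: [-37.7, 4.0, 25.5]
grip_width: 0.06
```

```bash
python3 - <<'E'
from h import *
st();t=np.radians(15)
print(px2w(393,172,.1,'top'),px2w(393,172,0.,'top'),px2w(465,192,.05,'top'))
P=[px2w(190+(x-1.5)/4,190+(y-1.5)/4,.045,'top')[:2] for x,y in [(500,107),(724,124),(709,329),(487,312)]];print(np.mean(P,0))
go([.45,.084,.035],-.076,t,1);go([.42,.084,.25],-.076,t,1)
go([.40,-.08,.25],np.pi/2-.076,t,1)
E
```

```text
6.15 [0.48933198 0.08107845 0.02872274] [ 0.11526959  0.355949    2.00367492 -0.09588487  0.53776607  1.83840727] [-37.67144848   3.96805896  25.45408518] 0.05998014750278529
[ 0.7181989  -0.04072629  0.1       ] [ 0.74051546 -0.05373333  0.        ] [ 0.68252879 -0.21531432  0.05      ]
[0.55978293 0.07492515]
[-0.63, 0.0, 1.47] [0.0, 0.12, -0.02]
[-9.26, 0.11, 0.49] [0.0, 0.12, -0.02]
[-9.32, 6.71, 0.78] [-17.41, 0.11, -4.58]
```

>>> {"api": "arm_command", "payload": {"deltas": [{"translation": [0, 0, 0.6], "turn": [0, 0, 0]}, {"translation": [-0.6, 0, 1.5], "turn": [0, 0, 0]}, {"translation": [-2.2, 0, 1.4], "turn": [0, 0, 0]}, {"translation": [-9.2, 0, 0.5], "turn": [0, 0, 0]}, {"translation": [-9.2, 0, 0.5], "turn": [0, 0, 0]}, {"translation": [-9.2, 0, 0.5], "turn": [0, 0, 0]}, {"translation": [-9.2, 0, 0.5], "turn": [0, 0, 0]}, {"translation": [-9.2, 0, 0.5], "turn": [0, 0, 0]}, {"translation": [-9.2, 0, 0.5], "turn": [0, 0, 0]}, {"translation": [-9.2, 0, 0.5], "turn": [0, 0, 0]}, {"translation": [-9.2, 0, 0.5], "turn": [0, 0, 0]}]}}

```text
time_s: 7.07
ee_pos: [0.4217, 0.0864, 0.2474]
eef_rot: [3.139, 1.311, -0.079]
force: [0.1, 0.4, -0.5]
grip_width: 0.0599
```

```bash
python3 - <<'E'
from h import *
st();t=np.radians(15)
go([.45,-.10,.26],np.pi/2-.076,t,1)
im=optics.camera('top');cv2.imwrite('pics/t4.png',cv2.resize(im[190:330,190:390,::-1],None,fx=4,fy=4,interpolation=cv2.INTER_CUBIC))
E
```

```text
7.0667 [0.42172324 0.08637026 0.24740019] [ 0.15115378 -0.1326944   1.95516323 -0.06682282  1.06728276  1.82276774] [ 0.14919444  0.36008555 -0.51638032] 0.059886907990412554
[-0.05, 7.35, -1.77] [-17.39, 0.03, -4.64]
```

View pics/t4.png

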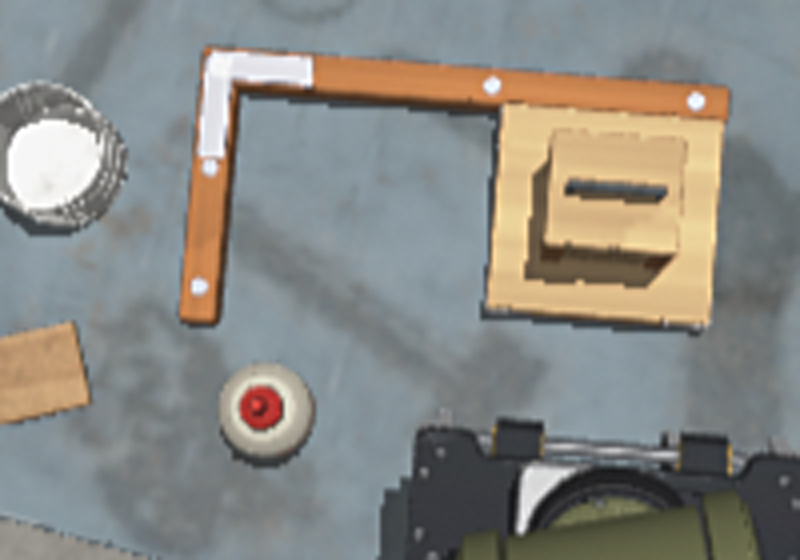

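>>> {"api": "arm_command", "payload": {"deltas": [{"translation": [0, 7.35, -1.77], "turn": [-17.39, 0, -4.64]}, {"translation": [0, 7.35, -1.77], "turn": [-17.39, 0, -4.64]}, {"translation": [0, 7.35, -1.77], "turn": [-17.39, 0, -4.64]}, {"translation": [0, 7.35, -1.77], "turn": [-17.39, 0, -4.64]}, {"translation": [0, 7.35, -1.77], "turn": [-17.39, 0, -4.64]}, {"translation": [0, 7.35, -1.77], "turn": [-17.39, 0, -4.64]}, {"translation": [0, 7.35, -1.77], "turn": [-17.39, 0, -4.64]}, {"translation": [0, 7.35, -1.77], "turn": [-17.39, 0, -4.64]}, {"translation": [0, 7.35, -1.77], "turn": [-17.39, 0, -4.64]}, {"translation": [0, 7.35, -1.77], "turn": [-17.39, 0, -4.64]}, {"translation": [0, 7.35, -1.77], "turn": [-17.39, 0, -4.64]}, {"translation": [0, 7.35, -1.77], "turn": [-17.39, 0, -4.64]}]}}

```text
time_s: 8.12
ee_pos: [0.4504, -0.1002, 0.2589]
eef_rot: [-3.129, 1.312, 1.197]
force: [-1.5, -0.4, 0.5]
grip_width: 0.0601
```

>>> {"api": "arm_command", "payload": {"deltas": [{"translation": [0, 0, 0], "turn": [0, 0, 0]}, {"translation": [0, 0, 0], "turn": [0, 0, 0]}]}}

```text
time_s: 8.28
ee_pos: [0.4506, -0.1001, 0.2592]
eef_rot: [-3.129, 1.313, 1.187]
force: [0.0, -0.2, 0.9]
grip_width: 0.0598
```

```bash
python3 - <<'E'
from h import *
st();t=np.radians(15)
P=[px2w(190+(x-1.5)/4,190+(y-1.5)/4,.045,'top')[:2] for x,y in [(500,103),(724,119),(713,327),(487,310)]];print(np.mean(P,0))
go([.553,-.045,.24],np.pi/2-.076,t,1)
go([.553,-.045,.03],np.pi/2-.076,t,1)
E
```

```text
8.2833 [ 0.45060779 -0.10007063  0.25918145] [-0.43856693  0.06525014  1.73596176  0.26361533  1.36214874 -0.10044851] [ 0.00394884 -0.24267993  0.86996968] 0.059825412784064946
[0.56168759 0.0743437 ]
[1.65, 2.93, -3.3] [-3.55, 0.04, -0.91]
[9.78, 2.96, -1.15] [-3.55, 0.04, -0.91]
```

>>> {"api": "arm_command", "payload": {"deltas": [{"translation": [1.65, 2.93, -3.3], "turn": [-3.55, 0.04, -0.91]}, {"translation": [1.65, 2.93, -3.3], "turn": [-3.55, 0.04, -0.91]}, {"translation": [1.65, 2.93, -3.3], "turn": [-3.55, 0.04, -0.91]}, {"translation": [1.65, 2.93, -3.3], "turn": [-3.55, 0.04, -0.91]}, {"translation": [1.65, 2.93, -3.3], "turn": [-3.55, 0.04, -0.91]}, {"translation": [5, 2.93, -2.4], "turn": [-3.55, 0.04, -0.91]}, {"translation": [8, 2.93, -1.6], "turn": [-3.55, 0.04, -0.91]}, {"translation": [9.78, 2.93, -1.15], "turn": [-3.55, 0.04, -0.91]}, {"translation": [9.78, 2.93, -1.15], "turn": [-3.55, 0.04, -0.91]}, {"translation": [9.78, 2.93, -1.15], "turn": [-3.55, 0.04, -0.91]}, {"translation": [9.78, 2.93, -1.15], "turn": [-3.55, 0.04, -0.91]}, {"translation": [9.78, 2.93, -1.15], "turn": [-3.55, 0.04, -0.91]}]}}

```text
time_s: 9.28
ee_pos: [0.5514, -0.0448, 0.0313]
eef_rot: [-3.139, 1.309, 1.499]
force: [0.4, -0.6, 0.6]
grip_width: 0.0599
```

```bash
python3 - <<'E'
from h import *
st();t=np.radians(15)
for d in (.0,.03,.09,.13,.18):go(np.array([.5558,-.0031,.030])+(d-.037)*np.array([.076,.997,0]),np.pi/2-.076,t,1)
cv2.imwrite('pics/s5.png',optics.camera('scene')[:,:,::-1])
E
```

```text
9.2833 [ 0.55144    -0.04478545  0.03127889] [-0.26382187  0.5640798   1.66268157  0.30926163  0.98847839 -0.36964451] [ 0.42547161 -0.57575807  0.59824157] 0.059850772839317584
[0.1, 0.05, -0.18] [0.01, -0.0, 0.01]
[0.41, 0.05, -1.33] [0.01, -0.0, 0.01]
[1.03, 0.05, -3.65] [0.01, -0.0, 0.01]
[1.45, 0.06, -5.2] [0.01, -0.0, 0.01]
[1.96, 0.06, -7.13] [0.01, -0.0, 0.01]
```

View pics/s5.png

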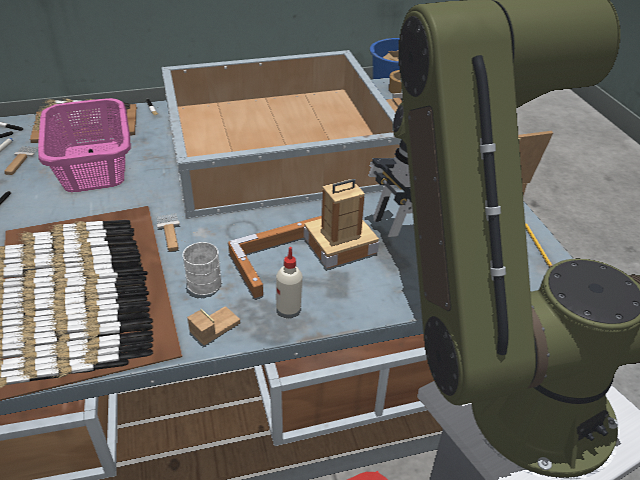

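>>> {"api": "arm_command", "payload": {"deltas": [{"translation": [0.36, 0.05, -1.1], "turn": [0, 0, 0]}, {"translation": [0.44, 0.05, -1.45], "turn": [0, 0, 0]}, {"translation": [0.53, 0.06, -1.75], "turn": [0, 0, 0]}, {"translation": [0.61, 0.06, -2.05], "turn": [0, 0, 0]}, {"translation": [0.69, 0.06, -2.35], "turn": [0, 0, 0]}, {"translation": [0.77, 0.07, -2.65], "turn": [0, 0, 0]}, {"translation": [0.85, 0.07, -2.95], "turn": [0, 0, 0]}, {"translation": [0.93, 0.07, -3.25], "turn": [0, 0, 0]}, {"translation": [1.01, 0.08, -3.55], "turn": [0, 0, 0]}, {"translation": [1.09, 0.08, -3.85], "turn": [0, 0, 0]}]}}

```text
time_s: 10.17
ee_pos: [0.563, 0.0534, 0.0331]
eef_rot: [3.115, 1.312, 1.473]
force: [-5.1, -14.8, 10.8]
grip_width: 0.06
```

```bash
python3 - <<'E'
from h import *
st();t=np.radians(15)
for d in (.10,.13,.16,.18,.186,.19,.194):go(np.array([.5558,-.0031,.030])+(d-.037)*np.array([.076,.997,0]),np.pi/2-.076,t,1)
im=optics.camera('top');cv2.imwrite('pics/t6.png',cv2.resize(im[190:330,190:390,::-1],None,fx=4,fy=4,interpolation=cv2.INTER_CUBIC))
E
```

```text
10.1667 [0.56302068 0.0533891  0.03313227] [-0.08519057  0.5592838   1.66461661  0.32303849  0.93984512 -0.20837099] [ -5.08378261 -14.76713179  10.75136494] 0.060024414369834245
[0.18, -0.12, -0.21] [0.06, 0.03, -0.06]
[0.49, -0.11, -1.36] [0.06, 0.03, -0.06]
[0.8, -0.11, -2.52] [0.06, 0.03, -0.06]
[1.0, -0.1, -3.3] [0.06, 0.03, -0.06]
[1.06, -0.1, -3.53] [0.06, 0.03, -0.06]
[1.11, -0.1, -3.68] [0.06, 0.03, -0.06]
[1.15, -0.1, -3.84] [0.06, 0.03, -0.06]
```

View pics/t6.png

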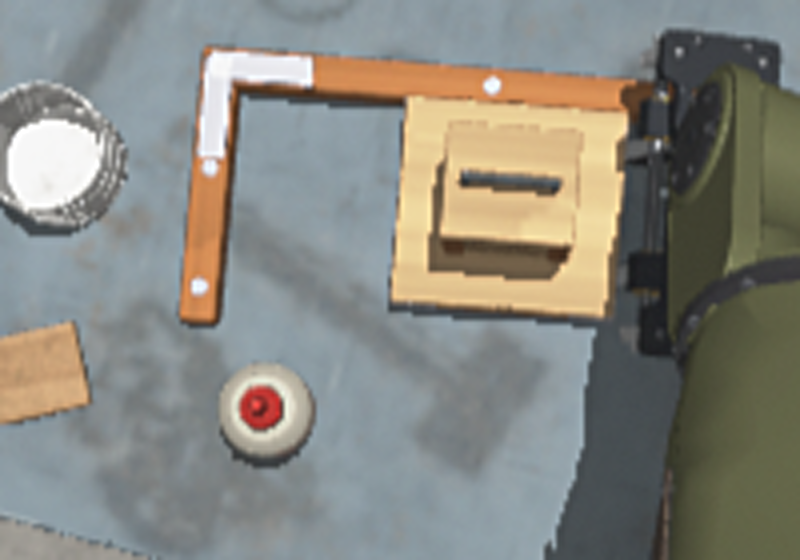

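>>> {"api": "arm_command", "payload": {"deltas": [{"translation": [0.08, 0, -0.3], "turn": [0, 0, 0]}, {"translation": [0.16, 0, -0.6], "turn": [0, 0, 0]}, {"translation": [0.24, 0, -0.9], "turn": [0, 0, 0]}, {"translation": [0.32, 0, -1.2], "turn": [0, 0, 0]}, {"translation": [0.4, 0, -1.5], "turn": [0, 0, 0]}, {"translation": [0.48, 0, -1.8], "turn": [0, 0, 0]}, {"translation": [0.56, 0, -2.1], "turn": [0, 0, 0]}, {"translation": [0.64, 0, -2.4], "turn": [0, 0, 0]}, {"translation": [0.72, 0, -2.7], "turn": [0, 0, 0]}, {"translation": [0.8, 0, -3.0], "turn": [0, 0, 0]}, {"translation": [0.87, 0, -3.25], "turn": [0, 0, 0]}, {"translation": [0.87, 0, -3.25], "turn": [0, 0, 0]}]}}

```text
time_s: 11.22
ee_pos: [0.5691, 0.1392, 0.0327]
eef_rot: [3.116, 1.309, 1.475]
force: [0.9, -1.9, 1.5]
grip_width: 0.0597
```

```bash
python3 - <<'E'
from h import *
st();t=np.radians(15)
for d in (.18,.186,.19,.194,.198):go(np.array([.5558,-.0031,.030])+(d-.037)*np.array([.076,.997,0]),np.pi/2-.076,t,1)
im=optics.camera('top');cv2.imwrite('pics/t7.png',cv2.resize(im[190:330,190:390,::-1],None,fx=4,fy=4,interpolation=cv2.INTER_CUBIC))
E
```

```text
11.2167 [0.56908001 0.13918244 0.0327314 ] [ 0.06693401  0.57950968  1.63213379  0.32824578  0.91325299 -0.06206802] [ 0.94496968 -1.91738797  1.49453299] 0.05970410135492358
[0.11, -0.1, 0.02] [0.07, 0.0, -0.06]
[0.17, -0.1, -0.21] [0.07, 0.0, -0.06]
[0.21, -0.1, -0.36] [0.07, 0.0, -0.06]
[0.25, -0.1, -0.52] [0.07, 0.0, -0.06]
[0.29, -0.09, -0.67] [0.07, 0.0, -0.06]
```

View pics/t7.png

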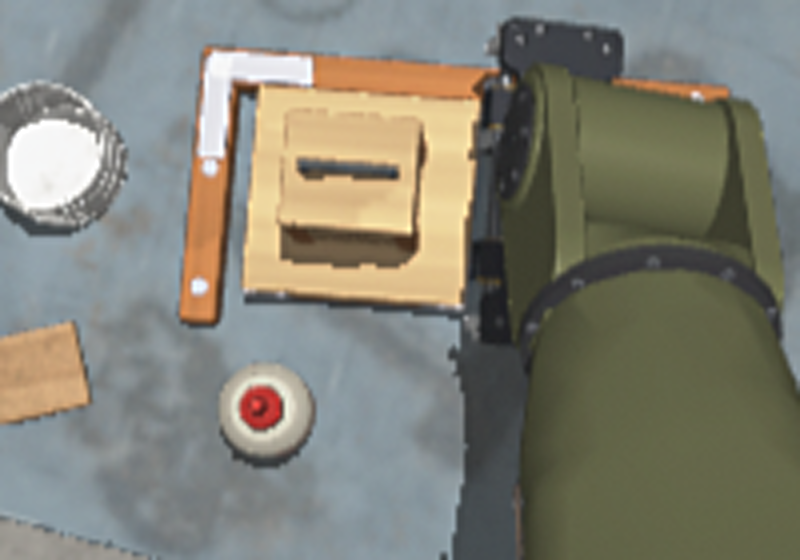

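>>> {"api": "arm_command", "payload": {"deltas": [{"translation": [0.04, 0, -0.15], "turn": [0, 0, 0]}, {"translation": [0.08, 0, -0.3], "turn": [0, 0, 0]}, {"translation": [0.12, 0, -0.42], "turn": [0, 0, 0]}, {"translation": [0.12, 0, -0.42], "turn": [0, 0, 0]}]}}

```text
time_s: 11.6
ee_pos: [0.5696, 0.1492, 0.0316]
eef_rot: [3.121, 1.31, 1.479]
force: [0.5, -8.1, 6.1]
grip_width: 0.0602
```

>>> {"api": "arm_command", "payload": {"deltas": [{"translation": [0.02, 0, -0.08], "turn": [0, 0, 0]}, {"translation": [0.03, 0, -0.12], "turn": [0, 0, 0]}, {"translation": [0.03, 0, -0.12], "turn": [0, 0, 0]}]}}

```text
time_s: 11.85
ee_pos: [0.5698, 0.1521, 0.0316]
eef_rot: [3.121, 1.31, 1.479]
force: [0.5, -8.2, 6.8]
grip_width: 0.06
```

>>> {"api": "arm_command", "payload": {"deltas": [{"translation": [0.02, 0, -0.08], "turn": [0, 0, 0]}, {"translation": [0.03, 0, -0.12], "turn": [0, 0, 0]}, {"translation": [0.03, 0, -0.12], "turn": [0, 0, 0]}]}}

```text
time_s: 12.1
ee_pos: [0.5699, 0.1539, 0.0316]
eef_rot: [3.122, 1.312, 1.48]
force: [-3.6, -18.9, 10.5]
grip_width: 0.0597
```

>>> {"api": "arm_command", "payload": {"deltas": [{"translation": [0.01, 0, -0.06], "turn": [0, 0, 0]}, {"translation": [0.02, 0, -0.1], "turn": [0, 0, 0]}, {"translation": [0.02, 0, -0.1], "turn": [0, 0, 0]}]}}

```text
time_s: 12.35
ee_pos: [0.57, 0.1544, 0.0317]
eef_rot: [3.123, 1.314, 1.481]
force: [-7.5, -38.3, 15.5]
grip_width: 0.06
```

>>> {"api": "arm_command", "payload": {"deltas": [{"translation": [0, 0, 0.5], "turn": [0, 0, 0]}, {"translation": [-0.6, 0, 2], "turn": [0, 0, 0]}, {"translation": [-0.6, 0, 3.5], "turn": [0, 0, 0]}, {"translation": [-3, 0, 5], "turn": [0, 0, 0]}, {"translation": [-6, 0, 6], "turn": [0, 0, 0]}, {"translation": [-8, 0, 7], "turn": [0, 0, 0]}, {"translation": [-8, 0, 7], "turn": [0, 0, 0]}, {"translation": [-8, 0, 7], "turn": [0, 0, 0]}]}}

```text
time_s: 13.02
ee_pos: [0.5526, -0.0632, 0.1811]
eef_rot: [3.126, 1.31, 1.483]
force: [0.3, -0.9, -0.6]
grip_width: 0.0603
```

```bash
python3 - <<'E'
from h import *
st()
im=optics.camera('top');cv2.imwrite('pics/t8.png',cv2.resize(im[200:300,225:345,::-1],None,fx=6,fy=6,interpolation=cv2.INTER_CUBIC))
im=optics.camera('scene');cv2.imwrite('pics/s8.png',cv2.resize(im[150:330,180:420,::-1],None,fx=3.3,fy=3.3,interpolation=cv2.INTER_CUBIC))
E
```

```text
13.0167 [ 0.55261924 -0.06315735  0.18114291] [-0.29489501  0.37220561  1.5491866   0.26649711  1.28504844 -0.3071202 ] [ 0.27378909 -0.85175242 -0.64099413] 0.0602785210679196
```

View pics/t8.png

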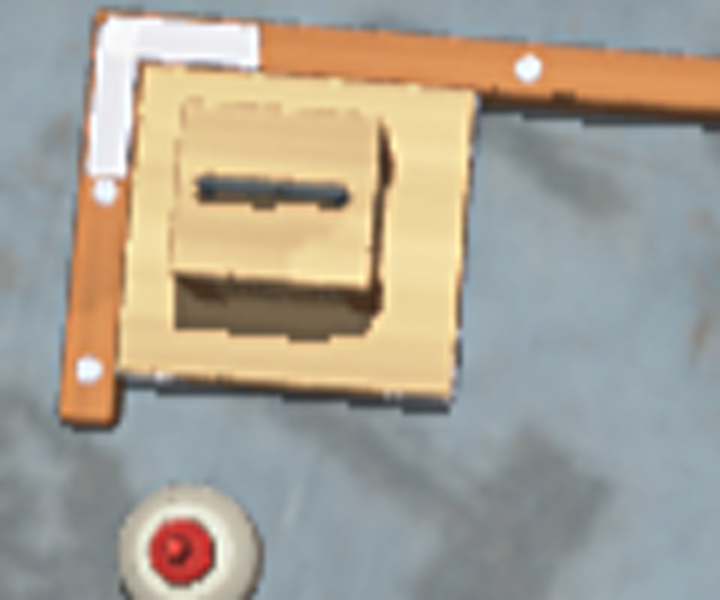

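View pics/s8.png

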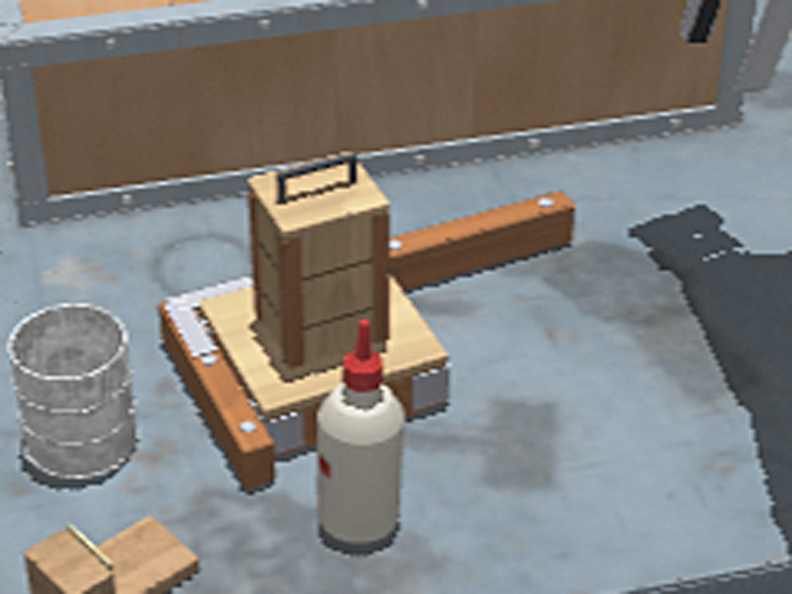

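```bash
python3 - <<'E'
from h import *
from scipy.optimize import least_squares
def fit(P):
    loc=np.array([(.06,.065),(.06,-.065),(-.06,-.065),(-.06,.065)])
    f=lambda q:((loc@np.array([[np.cos(q[2]),np.sin(q[2])],[-np.sin(q[2]),np.cos(q[2])]])+q[:2])-P).ravel()
    q=least_squares(f,[.56,.2,0]).x
    c,s=np.cos(-.0764),np.sin(-.0764);v=np.array([[c,s],[-s,c]])@(q[:2]-[.63808,.28983])
    print(q.round(4),'local',(v*1000).round(1))
fit(np.array([px2w(190+(x-1.5)/4,190+(y-1.5)/4,.045,'top')[:2] for x,y in [(500,103),(724,119),(713,327),(487,310)]]))
fit(np.array([px2w(225+(x-2.5)/6,200+(y-2.5)/6,.045,'top')[:2] for x,y in [(145,63),(477,92),(450,398),(120,372)]]))
E
```

```text
[ 0.5617  0.0743 -0.0648] local [ -59.7 -220.7]
[ 0.5733  0.2296 -0.0771] local [-60. -65.]
```

```bash
python3 - <<'E'
from h import *
for n in ("glue_bottle","tin_can","spare_block","height_gauge"):
    r=models.mark_of(n,'top'); print(n,[(x['at'],x['score']) for x in r[:1]])
print(ctrl.hand_in())
E
```

```text
glue_bottle [([255.5, 294.4], 0.92)]
tin_can [([205.9, 228.8], 0.67)]
spare_block []
height_gauge [([190.3, 283.1], 0.96)]
the job is handed in; nothing more can be done
None
```

I pushed the crate low at its skid base, first into the back batten and then along it into the side batten. I then backed the arm off and handed the job in at about 13 s.

- **Crate position:** my fit from the last top picture puts the crate's origin at (-60.0, -65.0) mm in the stop's frame, which is exactly the parked point. The fit gives it 0.001 rad from parallel to the stop. The picture can only resolve this to about 1 mm, so a smaller gap at the back batten cannot be ruled out. I did not press against the back batten again after the side push, because the gripper body would have come too close to the glue bottle.
- **Forces and tipping:** the sideways push reached about 38 N on the fingers against each batten. The crate was standing flat in the last pictures and was not lifted.
- **Other things on the worktop:** the detector finds the glue bottle and tin can within about 2 pixels of where they started. I have no starting measurement for the height gauge, but the arm never came near it. The last check did not find the spare block in the top picture. The arm only passed above that area, with the tool about 0.22 m or more up, so I do not expect it moved, but I have not confirmed it.

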